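# Load a conveyor roller into the vee cradle of a welding fixture

### The job

Load the steel conveyor roller for welding: roll it off the loading ramp into the vee cradle without lifting it, and let go of it so that it settles on both flanks by itself. Then slide it along the vee by feel until its far end presses firmly on the white end stop (a push of about 10 N, held for a moment; never more than 15 N on the stop or 25 N on the roller, or the stop shifts and the shell dents), back off, and swing the red clamp handle over and down until it snaps past centre and the rubber foot holds the roller, without forcing the handle further (under 25 N). Leave the spray can, the bowl and the wire brush where they are.

Things in the scene. Friction and masses are not known exactly. Their poses are not given: they have to be found in the camera images.
- cradle: Fixture fixed level on the welding table: dark steel base plate 300 x 290 x 15 mm with a vee of bare steel plates, a loading ramp, an end stop and a toggle clamp. Origin on the table, under the vee's root line; x runs along the vee, away from the robot, y across it towards the ramp, z up. All cradle coordinates in these notes are in this frame (mm).
- vee_seat (a point): Point of the cradle (0, 0, 81) on the line where the axis of the seated roller lies. The 90-degree vee has its root at y = 0, z = 27; flanks at x = -70 to -40 and x = 15 to 45 rise to z = 57 at y = +30 (the crest, where the ramp begins) and to z = 72 at y = -45. Pushed over the crest, the roller drops into the vee by itself. Nothing else stands on the vee line at x below -70.
- ramp_rail (a point): Middle of the top of the yellow back rail of the aluminium loading ramp: cradle (-35, 121, 65); rail 10 mm thick. The ramp spans x = -120 to 50 and y = 30 (crest, z = 57) to y = 126, falling 2.5 degrees outwards, so the roller rests against the rail and rolls back to it if let go on the ramp.
- stop_line (a point): Point of the cradle (50, 0, 81), the nearest place that the face of the end stop can have. The stop is a white rubber buffer of 24 mm diameter facing -x, at y = 0, z = 81, on a yellow bracket 46 mm wide, 99 mm high. Its face is set somewhere from x = 50 to x = 84 for this job, not measured: see it or feel for it. It gives 1 mm per 10 N.
- roller: Conveyor roller, zinc-grey, dark seam line, flat blue end discs: 76 mm diameter, 150 mm long, 0.5 to 0.9 kg. Origin at the middle of its axis, x along the axis. It starts on the ramp against the rail, parallel to the vee: middle at x = -50 to -34, y = 90, z = 92.5 of the cradle. Sliding along the vee it drags with some 1.5 to 4 N (mass and friction are not measured).
- roller_far_end (a point): Centre of the roller's far (+x) end disc, 75 mm along the axis from its middle; this end meets the stop.
- handle_pivot (a point): Pivot of the clamp handle, at (-12.5, -145, 143) of the cradle, on top of a blue column 50 x 76 mm; its axis is the cradle's x. The clamp bar is hinged beside it at y = -94, z = 140; open, it stands up steeply to z = 240, leaning towards the vee; shut, it lies level above the roller.
- handle_grip (a point): Middle of the red round grip of the clamp handle, on its centre line 100 mm from the pivot. The grip is 22 mm in diameter and reaches from 60 to 135 mm from the pivot.
- handle_arm (a joint): Angle of the clamp handle (rad): 0 open, leaning out to the cradle's -y at 1.10 rad above level; grows as it swings out and down; 1.14 is its hard stop, just below level. It stays where left. A linkage swings the bar down; the foot meets the roller at about 0.85; pushing through takes 3 to 6 N at the grip; past 1.05 it is over centre and stays shut by itself at 1.14.
- clamp_foot: Sprung rubber foot, 20 mm diameter, under the free end of the clamp bar; origin at the centre of its underside. Shut, it presses on top of the roller at x = -12, y = 0 of the cradle with some 8 to 14 N.
- spray_can: Red spray can, 54 mm diameter, 145 mm tall, standing on the table; origin under its middle. A bystander.
- bowl: White bowl, 124 mm across, 50 mm high; origin under its middle. A bystander.
- wire_brush: Brush lying on the table, handle towards its -x. A bystander.
There are look-alikes about, which are no part of the job. What is shaped like the roller but orange is not meant.

How it is judged:
On the way, in this order (a step that is already met when the one before it is completed fails the run):
1. the roller has rolled into the vee and rests on both flanks by itself, untouched, with the clamp still open (y of roller in the frame of cradle between -0.002 and 0.002 m and z of roller in the frame of cradle between 0.078 and 0.083 m and angle between the x axis of roller and the x axis of cradle, either way round below 0.03 rad and linear speed of roller below 0.01 m/s and angular speed of roller below 0.15 rad/s and contact force between each of the fingers, the arm and roller below 0.2 N and value of joint handle_arm below 0.4 rad), for 0.3 s.
2. the seated roller is pressed on the end stop with at least 3 N, the clamp still open (y of roller in the frame of cradle between -0.002 and 0.002 m and z of roller in the frame of cradle between 0.078 and 0.083 m and angle between the x axis of roller and the x axis of cradle, either way round below 0.03 rad and contact force between roller and stop_buffer_c0 above 3 N and value of joint handle_arm below 0.4 rad), for 0.2 s.
3. the robot has let go of the roller, and the clamp is snapped over centre with its foot pressing on the roller (y of roller in the frame of cradle between -0.002 and 0.002 m and z of roller in the frame of cradle between 0.078 and 0.083 m and angle between the x axis of roller and the x axis of cradle, either way round below 0.03 rad and value of joint handle_arm above 1.09 rad and contact force between clamp_foot and roller above 5 N and distance between roller_far_end and stop_buffer_c0 below 0.0098 m and contact force between each of the fingers, the arm and roller below 0.2 N), for 0.2 s.
At the end, for the whole second after the job is handed in: The roller lies on both flanks of the vee (axis within 2 mm sideways, 3 mm in height and 0.03 rad of the vee line), its far end within 1.5 mm of the end stop, at rest; the clamp handle is past centre at its stop (over 1.09 rad) and the rubber foot presses on the roller with more than 5 N (y of roller in the frame of cradle between -0.002 and 0.002 m and z of roller in the frame of cradle between 0.078 and 0.083 m and angle between the x axis of roller and the x axis of cradle, either way round below 0.03 rad and linear speed of roller below 0.01 m/s and angular speed of roller below 0.15 rad/s and distance between roller_far_end and stop_buffer_c0 below 0.0098 m and value of joint handle_arm above 1.09 rad and contact force between clamp_foot and roller above 5 N); the robot touches nothing.
It fails at once if the roller is lifted (its axis more than 12 mm above where it passes the crest) (z of roller in the frame of cradle above 0.107 m).
It fails at once if the roller is flung (faster than 0.8 m/s) (linear speed of roller above 0.8 m/s).
It fails at once if the roller is driven against the end stop with more than 15 N (contact force between roller and stop_buffer_c0 above 15 N).
It fails at once if the robot pushes the roller or the clamp handle with more than 25 N (contact force between any of the fingers, the arm and roller above 25 N or contact force between any of the fingers, the arm and handle_arm above 25 N).
It fails at once if a bystander is pushed more than 20 mm (distance of any of spray_can, bowl, wire_brush from where it was at the start of the episode above 0.02 m).
It also fails if it takes over 72 s, if anything falls off the work surface, if the arm or the gripper's body presses on something with over 40 N, if the wrist force passes 120 N, or if a joint passes its speed limit or range.

### The arm

A 6-joint arm with a two-finger parallel gripper is mounted at the origin on the work surface. World frame = base frame: x ahead of the robot, y to its left, z up, the work surface at z = 0. Lengths are in m, angles in rad, forces in N, time in s.
With the tool pointing down it reaches from about 0.375 to 0.975 m from the base axis. Payload 3.8 kg.
Tool frame: the origin (TCP) lies midway between the tips of the shut fingers; the grasp point (between the pads) lies 19 mm behind it; z points along the fingers, y is the line along which they close (so a half turn about z gives the same grasp; the last joint's range is limited). The gripper opens to 85 mm and grips with 20 to 120 N. Pads are 22 mm wide; open, the fingers measure 114 mm over their backs; the gripper's body (76 mm by 85 mm) begins 54 mm behind the grasp point. The pads swing forward as they close: fully open they stand 13 mm farther back than shut.
Start: joints at [1.088, 0.264, 1.604, -0, 1.274, -0.037], TCP at [0.291, 0.609, 0.231] pointing down, gripper open.
Joint ranges: [-2.63, 2.63], [-0.94, 2.18], [0.31, 2.57], [-1.31, 4.45], [0, 2.66], [-2.55, 2.55]. Speed limits (rad/s): [2.57, 2.57, 3.14, 3.14, 3.14, 3.14].

### API

Orientations are given as a rotation vector (axis times angle).
In Python, from workcell import status, read_camera, workorder, masks_of gives the robot as it stands.
- The arm moves only by the tool drive_tool, never from a script. Its argument "rows" is a list of rows, each a list of 7 numbers: the turn, a rotation vector about the tool's x, y, z in degrees, then the shift along the tool's x, y, z in m, then the opening, from 0 (shut) to 1 (fully open). In form: [[ax, ay, az, tx, ty, tz, claw], ...]. A call has 1 to 8 rows; each row shifts and turns the commanded pose from where the row before left it, along the tool's axes as they then stand; what a row does not reach is not made up. A row lasts 1/12 s, in which the tool goes at most 41.7 mm and 7.16 degrees, less where a joint would pass 70% of its speed; a pose out of reach is approached as far as the arm can. A call is refused whole if a number of a shift passes 0.0417 or a number of a turn 7.16, either way. A call with a gripper value outside its range is refused whole. The fingers move at their own pace and stop on an object; "force" is the grip in N (left out, the last holds). Time passes only in rows, so rows that do not move let the fingers close. It gives the time, the measured TCP pose, the force, the opening and the grip force at its end, in the units of the state.
- status.read_state(): the state, without advancing time (a new reading comes with each control period).
- read_camera(name): name is "side" or "top"; returns a dict with "color" (400x640x3 uint8, red, green, blue), "intrinsics" (3x3 intrinsics, pixels), "world_from_camera" (4x4, takes a point from camera to world coordinates). Camera axes: x right, y up, looking along -z (the intrinsics and any distortion apply to the point x, -y, -z); pixel columns grow to the right and rows downward; lengths in m; the calibration is good to about 2 mm. A picture is of the moment at which its call begins. There is no depth.
- workorder.finish_job(): hands the job in; it is judged then, once.
Trained networks look in a picture, given as the dict that the camera call returned (one of the last four; its "shot" number tells which), for a name from the list of things; names that differ only in an ending like _2 or _b are one class to them, and where a whole thing is asked for, a point or a joint stands for the part that bears it (a point fixed in the world has none). Each returns a list of dicts, best first, with "score" (0 to 1); they miss things now and then, are a little off and sometimes report something else, mostly with a low value. They report only what shows in the picture. A call takes as long as a camera call. They do not tell look-alikes from the thing itself.
- masks_of(picture, name): "mask" (400x640 bool, what is visible of it) and "bbox" ([left, top, right, bottom] in pixels, round what is visible of it).
The state is a dict: "time": time; "q": joint angles; "joint_vel": joint speeds; "joint_torque": joint torques, N m; "tool_pos": TCP position; "tcp_rot": TCP orientation; "wrist_force": force on the tool from outside, world axes, zero at the start; "torque": the same for the moment, N m; "width": opening from 0.0 (shut) to 1.0 (fully open); "grip_force": force on a finger pad.
Only numpy, scipy, OpenCV 4.12 (cv2) and the standard library are available. Lean on these libraries where they do the work, as an engineer would, in place of code of your own. Each camera call takes 0.05 s, during which the arm holds its last target. There are 200 camera calls.

## Working session

There is one attempt and no reset: what is moved stays moved. The work goes in short steps, Python scripts to look and compute and a tool call to move; the robot and the scene stay as the last step left them, time stands still between calls to the robot, and variables do not carry over. Pictures are saved under pics/ and viewed, at most 10 in all, crops included, and the job is handed in when it is done.

Besides the shell and the picture viewer there is one more tool, called after "Request:" by a JSON object that holds its "method" and its "body". drive_tool: Moves the arm, as the interface text tells. Its arguments: {"type":"object","properties":{"rows":{"type":"array"},"force":{"type":"number"}},"required":["rows"]}

```bash
mkdir -p pics; ls; cat > h.py <<'E'
import numpy as np,cv2
from workcell import status, read_camera, workorder, masks_of
def save(p,n): cv2.imwrite('pics/'+n,p['color'][:,:,::-1])
E
python3 - <<'E'
from h import *
for c in('side','top'):
    p=read_camera(c);save(p,c+'0.png');print(c,{k:(v.tolist() if hasattr(v,'tolist') else v) for k,v in p.items() if k!='color'})
    for n in('roller','cradle','spray_can','bowl','wire_brush','handle_grip','clamp_foot'):
        for d in masks_of(p,n)[:3]:
            m=d['mask'];ys,xs=np.nonzero(m);print(n,round(d['score'],2),d['bbox'],xs.mean().round(1),ys.mean().round(1))
    np.savez(c+'0.npz',img=p['color'],K=p['intrinsics'],T=p['world_from_camera'])
print(status.read_state())
E
```

```text
pics
side {'intrinsics': [[406.6184902173534, 0.0, 317.84617679064775], [0.0, 406.6184902173534, 203.17581902736583], [0.0, 0.0, 1.0]], 'world_from_camera': [[0.7087106886091497, 0.4377787585152816, -0.5532439953980194, -0.11883995107654781], [-0.7054542793352712, 0.44859540533173975, -0.5487225365180524, -0.502072879030347], [0.007963643556696536, 0.7791738707811441, 0.6267572572162455, 0.7856514062375198], [0.0, 0.0, 0.0, 1.0]], 'shot': 1}
roller 0.93 [197.4, 208.8, 251.0, 269.7] 225.8 236.3
roller 0.74 [331.6, 288.1, 383.2, 373.1] 357.0 331.3
roller 0.68 [291.2, 169.7, 342.2, 220.9] 316.8 195.0
cradle 0.7 [283.0, 168.5, 435.0, 275.8] 358.2 225.8
spray_can 0.86 [236.1, 159.4, 260.2, 206.3] 247.5 181.8
bowl 0.68 [277.9, 157.3, 315.6, 184.7] 295.1 168.6
bowl 0.16 [391.3, 172.9, 435.4, 208.5] 419.0 188.3
wire_brush 0.61 [424.5, 298.5, 500.2, 340.5] 465.2 317.9
handle_grip 0.6 [389.4, 170.1, 436.2, 205.6] 420.3 186.7
clamp_foot 0.47 [362.6, 161.7, 368.6, 172.2] 365.5 167.6
top {'intrinsics': [[439.38050982586583, 0.0, 320.0821349458647], [0.0, 439.38050982586583, 194.35366067395915], [
[... 742 characters left out ...]
410.4, 156.6] 394.1 144.8
{'time': 0.8, 'q': array([ 1.08812927e+00,  2.63839225e-01,  1.60398305e+00,  4.96322949e-05,
        1.27366258e+00, -3.69200142e-02]), 'joint_vel': array([-0.00191881,  0.00176266, -0.00067748, -0.00010843, -0.00028265,
       -0.00120393]), 'joint_torque': array([ 7.53785071e-05, -5.14966285e+01, -3.67704320e+01,  1.19815936e-04,
        5.52998572e-04,  7.52404389e-06]), 'tool_pos': array([0.29102163, 0.60906177, 0.23132989]), 'tcp_rot': array([-6.94413822e-01, -3.06386678e+00, -1.82797286e-04]), 'wrist_force': array([ 0.22204659, -1.20760759, -0.44806001]), 'torque': array([ 0.00312698, -0.01240607,  0.00269882]), 'grip_force': 0.0, 'width': 1.0003908157947625}
```

```bash
python3 - <<'E'
import cv2
a=cv2.imread('pics/side0.png')[140:380,190:510];b=cv2.imread('pics/top0.png')[95:290,160:480]
cv2.imwrite('pics/s0c.png',cv2.resize(a,None,fx=2.5,fy=2.5,interpolation=2));cv2.imwrite('pics/t0c.png',cv2.resize(b,None,fx=2.5,fy=2.5,interpolation=2))
E
```

```text
(no output)
```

View pics/s0c.png

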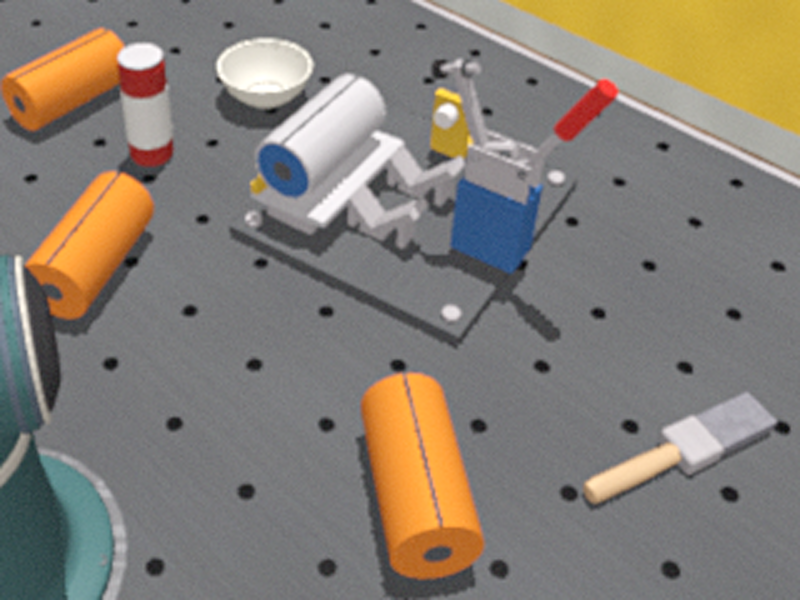

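View pics/t0c.png

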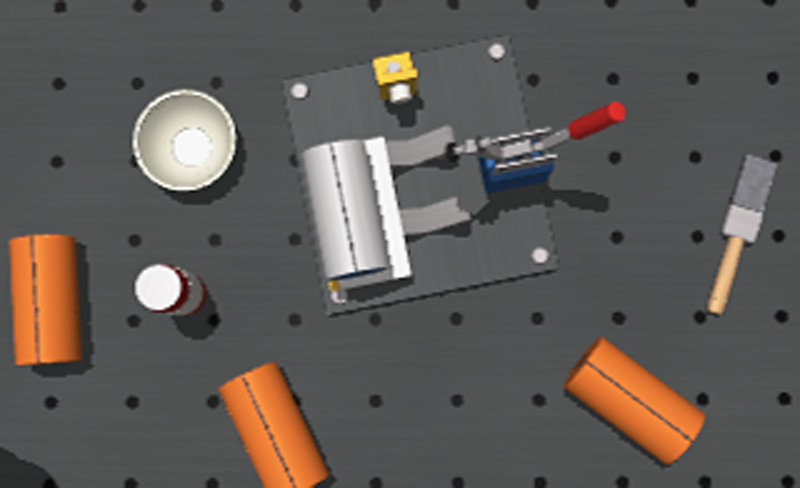

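The side view shows the grey roller on the ramp (side px ~318,195; top ~298,178), the red handle open at (425,187), and the stop at (368,187). The three orange look-alikes are away from the fixture. Next I fit the cradle pose from hand-picked keypoints.

```bash
cat > fit.py <<'E'
import numpy as np,cv2
from scipy.optimize import least_squares
C={c:np.load(c+'0.npz') for c in('side','top')}
def proj(c,P):
    T=C[c]['T'];K=C[c]['K'];q=(np.atleast_2d(P)-T[:3,3])@T[:3,:3]
    return np.c_[K[0,2]+K[0,0]*q[:,0]/-q[:,2],K[1,2]-K[1,1]*q[:,1]/-q[:,2]]
def W(p,P):
    c,s=np.cos(p[2]),np.sin(p[2]);P=np.atleast_2d(P)/1000.
    return np.c_[p[0]+c*P[:,0]-s*P[:,1],p[1]+s*P[:,0]+c*P[:,1],P[:,2]]
tip=(-12.5,-145-135*np.cos(1.1),143+135*np.sin(1.1))
# (cam, crop px, pt, plate?)
O=[('top',(387,138),(50,30,57),0),('top',(410,277),(-120,30,57),0),('side',(318,220),(-120,30,57),0),('side',(404,139),(50,30,57),0),
('top',(620,110),tip,0),('side',(610,88),tip,0),
('top',(285,80),(150,145,15),1),('top',(510,37),(150,-145,15),1),('top',(557,268),(-150,-145,15),1),('top',(330,315),(-150,145,15),1),
('side',(231,229),(-150,145,15),1),('side',(459,338),(-150,-145,15),1),('side',(577,178),(150,-145,15),1)]
off={'top':(160,95),'side':(190,140)}
def res(p):
    r=[]
    for c,u,P,pl in O:
        P=np.array(P,float)
        if pl:P[:2]+=p[3:5]*1000
        r.append(proj(c,W(p,P))[0]-(np.array(u)/2.5+off[c]))
    return np.ravel(r)
if __name__=='__main__':
    s=least_squares(res,[.44,.05,0.,0,0],loss='soft_l1');p=s.x
    print(p);print(res(p).reshape(-1,2).round(1).tolist());np.save('p.npy',p)
    for c in C:
        im=cv2.resize(np.ascontiguousarray(C[c]['img'][:,:,::-1]),None,fx=4,fy=4,interpolation=2)
        L=[[(50,30,57),(-120,30,57)],[(-70,30,57),(-70,0,27),(-70,-45,72),(-40,-45,72),(-40,0,27)],[(15,30,57),(15,0,27),(15,-45,72),(45,-45,72),(45,0,27)],
        [(-12.5,-145,143),tip],[(-120,116,65),(50,116,65)],[(50,-23,99),(50,23,99)],[(84,-23,99),(84,23,99)]]
        for dx in(-117,33): L.append([(dx,90+38*np.cos(t),92.5+38*np.sin(t)) for t in np.linspace(0,6.3,30)])
        for l in L: cv2.polylines(im,[np.int32(proj(c,W(p,l))*4+2)],False,(0,255,0),1)
        u=(proj(c,W(p,(0,-30,80)))[0]*4).astype(int);cv2.imwrite(f'pics/ov_{c}.png',im[u[1]-300:u[1]+250,u[0]-350:u[0]+350])
E
python3 fit.py
```

```text
[ 0.57349412  0.04947171  0.19183002  0.00443377 -0.00649008]
[[-1.5, -0.2], [0.4, -0.5], [2.0, 1.0], [0.1, 1.0], [-0.7, 0.8], [-0.2, -0.2], [-0.9, 0.1], [0.1, -0.9], [1.4, 0.6], [-0.7, 0.4], [-0.7, -1.3], [0.3, 0.1], [1.0, 0.2]]
```

View pics/ov_top.png

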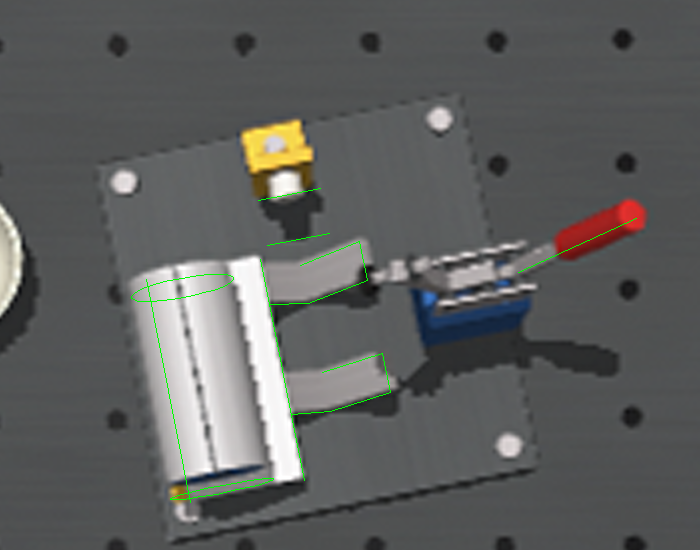

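View pics/ov_side.png

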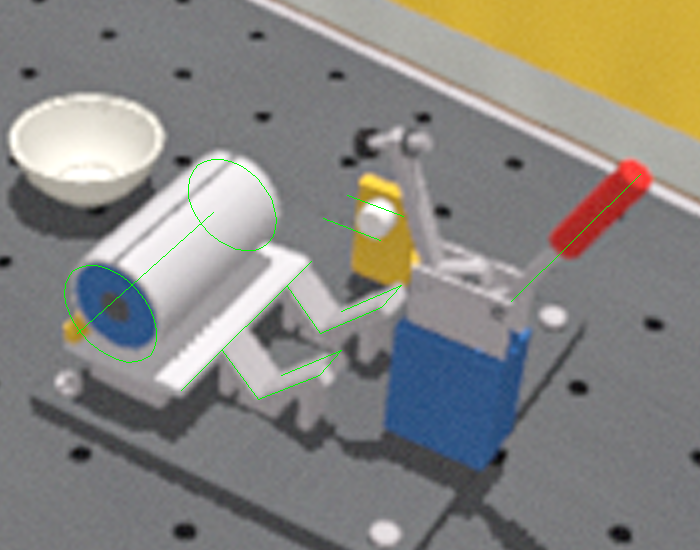

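The overlay matches to about 1 px. The roller sits slightly further along (+x) than I drew it (middle about −35), and the stop face is near x≈78. Next I work out the move targets.

```bash
cat >> h.py <<'E'
from scipy.spatial.transform import Rotation as R
from fit import proj,W
p=np.load('p.npy')
def cr(): # tcp in cradle mm, heading of tool y rel cradle x, force in cradle axes
    s=status.read_state();Rc=R.from_euler('z',p[2]).as_matrix()
    t=Rc.T@(s['tool_pos']-[p[0],p[1],0])*1000;M=Rc.T@R.from_rotvec(s['tcp_rot']).as_matrix()
    return s,t,M,Rc.T@s['wrist_force']
def go(x,y,z,head=None):
    s,t,M,f=cr();h=np.degrees(np.arctan2(M[1,1],M[0,1]))
    print('t',round(s['time'],2),'tcp',t.round(1),'head',h.round(1),'tilt',M[2,2].round(5),'F',f.round(2),'w',round(s['width'],2))
    if head is not None:
        d=(head-h+180)%360-180;print('turn about tool z',round(-d,2));a=np.radians(d);M=R.from_euler('z',a).as_matrix()@M
    print('shift after turn (m)',(M.T@(np.array([x,y,z])-t)/1000).round(4))
E
python3 - <<'E'
from h import *
go(-35,160,150,0)
from scipy.optimize import least_squares
# roller x: near end in both cams; bystander positions
def unp(c,u,z):
    from fit import C
    T=C[c]['T'];K=C[c]['K'];d=T[:3,:3]@np.array([(u[0]-K[0,2])/K[0,0],-(u[1]-K[1,2])/K[1,1],-1]);q=T[:3,3]+d*(z-T[2,3])/d[2]
    return q,(R.from_euler('z',p[2]).as_matrix().T@(q-[p[0],p[1],0])*1000)
print('can',unp('top',(225,209),.145));print('bowl',unp('top',(234,150),.03))
print('near top edge',unp('side',(190+0,0),.1) [0][0])
print('stop face top',unp('top',(160+400/2.5,95+101/2.5),.081)[1])
# side: near disc centre crop (283,170)
print('disc centre',unp('side',(190+283/2.5,140+170/2.5),.0925)[1])
E
```

```text
t 0.8 tcp [-170.6  603.2  231.3] head 53.5 tilt -1.0 F [-0.01 -1.23 -0.45] w 1.0
turn about tool z 53.47
shift after turn (m) [-0.4432  0.1356  0.0813]
can (array([0.43542219, 0.33158675, 0.145     ]), array([-81.75244275, 303.26439098, 145.        ]))
bowl (array([0.62411672, 0.33323338, 0.03      ]), array([103.79479967, 268.90513474,  30.        ]))
near top edge 1.4505084714420935
stop face top [84.25528139  2.17415254 81.        ]
disc centre [-107.87343078   90.3220721    92.5       ]
```

Request:
{"method": "drive_tool", "body": {"rows": [[0,0,6.68,0,0,0,1],[0,0,6.68,0,0,0,1],[0,0,6.68,0,0,0,1],[0,0,6.68,0,0,0,1],[0,0,6.68,0,0,0,1],[0,0,6.68,0,0,0,1],[0,0,6.68,0,0,0,1],[0,0,6.71,0,0,0,1]]}}

```text
time: 1.47
tool_pos: [0.2911, 0.609, 0.2313]
tcp_rot: [-2.006, -2.418, -0.0]
wrist_force: [0.9, 0.2, -0.1]
width: 1.002
grip_force: 0.0
```

Request:
{"method": "drive_tool", "body": {"rows": [[0,0,0,-0.035,0.0105,0,1],[0,0,0,-0.035,0.0105,0,1],[0,0,0,-0.035,0.0105,0,1],[0,0,0,-0.035,0.0105,0,1],[0,0,0,-0.035,0.0105,0,1],[0,0,0,-0.035,0.0105,0,1],[0,0,0,-0.035,0.0105,0,1],[0,0,0,-0.035,0.0105,0,1]]}}

```text
time: 2.13
tool_pos: [0.4274, 0.3486, 0.2316]
tcp_rot: [1.998, 2.424, 0.001]
wrist_force: [0.6, -0.9, 0.1]
width: 1.001
grip_force: 0.0
```

```bash
python3 -c "
from h import *
go(-35,160,75,0)"
```

```text
t 2.13 tcp [-86.4 321.5 231.6] head 0.0 tilt -1.0 F [ 0.43 -1.04  0.14] w 1.0
turn about tool z 0.02
shift after turn (m) [-0.1615  0.0513  0.1566]
```

Request:
{"method": "drive_tool", "body": {"rows": [[0,0,0,-0.032,0.0103,0,1],[0,0,0,-0.032,0.0103,0,1],[0,0,0,-0.032,0.0103,0.02,1],[0,0,0,-0.032,0.0103,0.03,1],[0,0,0,-0.0335,0.0103,0.03,1],[0,0,0,0,0,0.03,1],[0,0,0,0,0,0.03,1],[0,0,0,0,0,0.0236,1]]}}

```text
time: 2.8
tool_pos: [0.5049, 0.2054, 0.0708]
tcp_rot: [-2.001, -2.421, 0.002]
wrist_force: [0.1, 0.3, -0.2]
width: 1.003
grip_force: 0.0
```

```bash
python3 - <<'E'
from h import *
go(-35,139,68,0)
q=read_camera('side');save(q,'s1.png')
cv2.imwrite('pics/s1c.png',cv2.resize(q['color'][120:300,220:460,::-1],None,fx=3,fy=3,interpolation=2))
E
```

```text
t 2.8 tcp [-37.6 166.1  70.8] head -0.1 tilt -1.0 F [ 0.2   0.28 -0.19] w 1.0
turn about tool z -0.12
shift after turn (m) [-0.0271  0.0026  0.0028]
```

View pics/s1c.png

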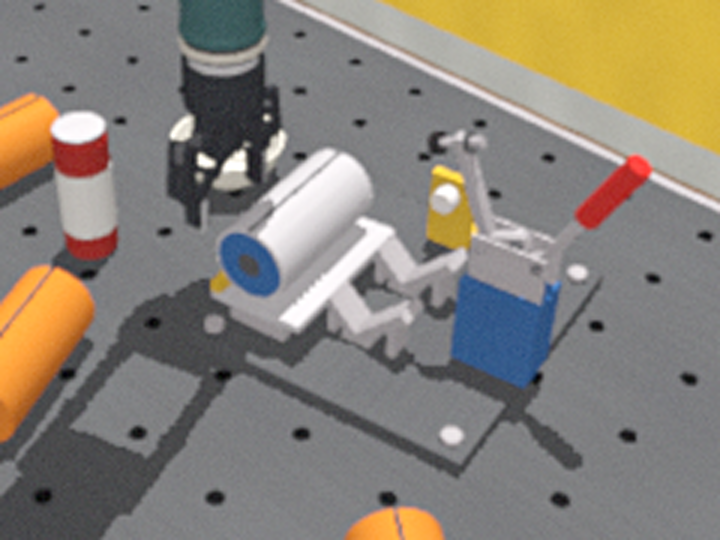

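Request:
{"method": "drive_tool", "body": {"rows": [[0,0,0,-0.004,0,0,1],[0,0,0,-0.004,0,0,1],[0,0,0,-0.004,0,0,1],[0,0,0,-0.004,0,0,1],[0,0,0,-0.004,0,0,1],[0,0,0,-0.004,0,0,1],[0,0,0,-0.004,0,0,1],[0,0,0,-0.004,0,0,1]]}}

```text
time: 3.52
tool_pos: [0.512, 0.1753, 0.0735]
tcp_rot: [1.999, 2.423, 0.002]
wrist_force: [0.7, 1.7, 0.9]
width: 1.0
grip_force: 0.6
```

```bash
python3 - <<'E'
from h import *
go(-35,84,68,0)
for c in('side','top'):
    q=read_camera(c)
    for d in masks_of(q,'roller')[:4]:
        ys,xs=np.nonzero(d['mask']);print(c,d['score'],d['bbox'],xs.mean(),ys.mean())
E
```

```text
t 3.52 tcp [-36.4 135.3  73.5] head -0.0 tilt -1.0 F [0.99 1.53 0.94] w 1.0
turn about tool z -0.02
shift after turn (m) [-0.0513  0.0014  0.0055]
side 0.93 [196.1, 208.9, 252.8, 270.0] 224.31747919143876 237.94649227110583
side 0.9 [335.0, 290.5, 382.8, 370.6] 357.2508674531575 331.50173490631505
side 0.88 [291.0, 169.3, 344.7, 222.8] 318.15526315789475 194.9546052631579
side 0.74 [190.0, 152.3, 238.5, 190.2] 214.50445632798574 171.50713012477718
top 0.87 [287.5, 152.7, 317.7, 207.7] 305.707182320442 179.3342541436464
top 0.75 [247.0, 245.7, 262.9, 278.4] 256.03015075376885 261.62311557788945
top 0.71 [160.6, 188.5, 192.8, 240.4] 177.76506024096386 214.3012048192771
top 0.57 [384.3, 231.0, 442.4, 278.0] 413.40640222686153 254.7981906750174
```

Request:
{"method": "drive_tool", "body": {"rows": [[0,0,0,-0.004,0,0.0005,1],[0,0,0,-0.004,0,0.0005,1],[0,0,0,-0.004,0,0.0005,1],[0,0,0,-0.004,0,0.0005,1],[0,0,0,-0.004,0,0,1],[0,0,0,-0.004,0,0,1],[0,0,0,-0.004,0,0,1],[0,0,0,-0.004,0,0,1]]}}

```text
time: 4.38
tool_pos: [0.5177, 0.1434, 0.0709]
tcp_rot: [1.999, 2.424, 0.0]
wrist_force: [-0.8, 1.1, 0.2]
width: 0.999
grip_force: 0.5
```

```bash
python3 - <<'E'
from h import *
go(-35,84,68,0)
for c in('side','top'):
    q=read_camera(c)
    for d in masks_of(q,'roller')[:4]:
        if 280<d['bbox'][0]<330:print(c,d['score'],d['bbox'])
E
```

```text
t 4.38 tcp [-36.8 102.8  70.9] head -0.0 tilt -1.0 F [-0.59  1.22  0.21] w 1.0
turn about tool z -0.01
shift after turn (m) [-0.0188  0.0018  0.0029]
side 0.8 [301.1, 173.6, 353.1, 224.2]
top 0.93 [301.6, 148.6, 327.8, 205.9]
```

Request:
{"method": "drive_tool", "body": {"rows": [[0,0,0,-0.004,0,0,1],[0,0,0,-0.004,0,0,1],[0,0,0,-0.004,0,0,1],[0,0,0,-0.003,0,0,1],[0,0,0,-0.002,0,0,1],[0,0,0,-0.002,0,0,1],[0,0,0,-0.002,0,0,1],[0,0,0,-0.002,0,0,1]]}}

```text
time: 5.25
tool_pos: [0.522, 0.1211, 0.0709]
tcp_rot: [-1.999, -2.424, -0.0]
wrist_force: [0.5, -0.1, -0.0]
width: 1.001
grip_force: 0.4
```

```bash
cat > look.py <<'E'
from h import *
go(-35,84,68,0)
from scipy.optimize import least_squares
for c in('side','top'):
    q=read_camera(c)
    for d in masks_of(q,'roller')[:4]:
        if 280<d['bbox'][0]<350:print(c,d['score'],d['bbox'])
E
python3 look.py
```

```text
t 5.25 tcp [-36.9  80.1  70.9] head -0.0 tilt -1.0 F [ 0.43 -0.18 -0.02] w 1.0
turn about tool z -0.01
shift after turn (m) [0.0039 0.0019 0.0029]
side 0.95 [332.3, 291.1, 387.0, 370.8]
side 0.8 [308.2, 176.2, 362.2, 225.8]
top 0.9 [308.2, 146.3, 335.7, 203.8]
```

Request:
{"method": "drive_tool", "body": {"rows": [[0,0,0,-0.002,0,0,1],[0,0,0,-0.002,0,0,1],[0,0,0,-0.002,0,0,1],[0,0,0,-0.002,0,0,1],[0,0,0,0,0,0,1],[0,0,0,0,0,0,1]]}}

```text
time: 5.95
tool_pos: [0.5235, 0.1132, 0.0709]
tcp_rot: [-1.999, -2.424, 0.0]
wrist_force: [-0.4, -0.3, -0.0]
width: 0.999
grip_force: 0.0
```

```bash
python3 look.py
```

```text
t 5.95 tcp [-36.9  72.1  70.9] head -0.0 tilt -1.0 F [-0.44 -0.24 -0.02] w 1.0
turn about tool z -0.02
shift after turn (m) [0.0119 0.0019 0.0029]
side 0.84 [335.8, 291.2, 384.8, 371.4]
side 0.61 [317.3, 184.8, 370.6, 237.7]
top 0.93 [323.8, 146.3, 345.5, 202.8]
```

Request:
{"method": "drive_tool", "body": {"rows": [[0,0,0,0.015,0,0,1],[0,0,0,0.02,0,0,1],[0,0,0,0.015,0,-0.01,1],[0,0,0,0,0,-0.03,0],[0,0,0,0,0,-0.035,0],[0,0,0,0,0,-0.035,0],[0,0,0,0,0,-0.03,0],[0,0,0,0,0,0,0]]}}

```text
time: 6.82
tool_pos: [0.5184, 0.1639, 0.219]
tcp_rot: [1.993, 2.418, 0.017]
wrist_force: [1.1, 0.9, 1.7]
width: 0.301
grip_force: 0.0
```

```bash
python3 - <<'E'
from h import *
import fit
go(-122,0,215,-90)
q=read_camera('top')
im=cv2.resize(np.ascontiguousarray(q['color'][:,:,::-1]),None,fx=4,fy=4,interpolation=2)
for l in [[(50,30,57),(-120,30,57)],[(50,23,81),(50,-23,81)],[(84,12,81),(84,-12,81)],[(-109,38,81),(-109,-38,81)],[(41,38,81),(41,-38,81)],[(-109,0,119),(41,0,119)],[(-70,-45,72),(-40,-45,72)],[(15,-45,72),(45,-45,72)]]:
    cv2.polylines(im,[np.int32(proj('top',W(p,l))*4+2)],False,(0,255,0),1)
u=(proj('top',W(p,(0,-30,80)))[0]*4).astype(int);cv2.imwrite('pics/ov2.png',im[u[1]-200:u[1]+250,u[0]-250:u[0]+350])
E
```

```text
t 6.82 tcp [-32.3 122.8 219. ] head 0.0 tilt -0.99991 F [1.22 0.73 1.75] w 0.3
turn about tool z 90.02
shift after turn (m) [-0.0897  0.1228  0.0055]
```

View pics/ov2.png

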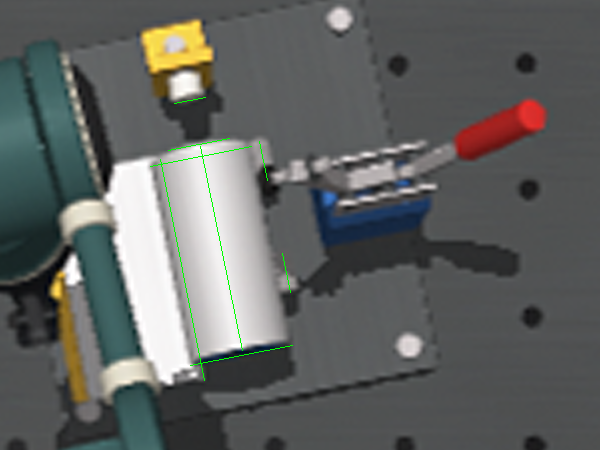

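Request:
{"method": "drive_tool", "body": {"rows": [[0,0,7,0,0,0,0],[0,0,7,0,0,0,0],[0,0,7,0,0,0,0],[0,0,7,0,0,0,0],[0,0,7,0,0,0,0],[0,0,7,0,0,0,0],[0,0,7,0,0,0,0],[0,0,7,0,0,0,0]]}}

```text
time: 7.53
tool_pos: [0.5129, 0.1622, 0.2089]
tcp_rot: [-2.906, -1.193, 0.005]
wrist_force: [-0.0, -0.0, 0.3]
width: 0.001
grip_force: 0.0
```

Request:
{"method": "drive_tool", "body": {"rows": [[0,0,7,0,0,0,0],[0,0,7,0,0,0,0],[0,0,7,0,0,0,0],[0,0,7,0,0,0,0],[0,0,6,0,0,0,0],[0,0,0,0,0,0,0]]}}

```text
time: 8.03
tool_pos: [0.5129, 0.1622, 0.209]
tcp_rot: [3.127, 0.297, -0.005]
wrist_force: [-0.8, -0.7, -0.3]
width: -0.004
grip_force: 0.0
```

```bash
python3 -c "
from h import *
go(-140,0,70,-90)"
```

```text
t 8.03 tcp [-37.9 122.2 209. ] head -90.1 tilt -1.0 F [-0.91 -0.51 -0.28] w -0.0
turn about tool z -0.15
shift after turn (m) [-0.1016  0.1222  0.1393]
```

Request:
{"method": "drive_tool", "body": {"rows": [[0,0,0,-0.0254,0.0306,0,0],[0,0,0,-0.0254,0.0306,0,0],[0,0,0,-0.0254,0.0306,0,0],[0,0,0,-0.0254,0.0304,0,0],[0,0,0,0,0,0.035,0],[0,0,0,0,0,0.035,0],[0,0,0,0,0,0.035,0],[0,0,0,0,0,0.034,0]]}}

```text
time: 8.7
tool_pos: [0.4366, 0.0227, 0.07]
tcp_rot: [-3.127, -0.304, -0.0]
wrist_force: [-0.0, 0.3, 0.7]
width: -0.001
grip_force: 0.0
```

Request:
{"method": "drive_tool", "body": {"rows": [[0,0,0,0,0,0,0],[0,0,0,0,0,0,0],[0,0,0,0,0,0,0]]}}

```text
time: 8.95
tool_pos: [0.4383, 0.0232, 0.0728]
tcp_rot: [3.127, 0.303, 0.001]
wrist_force: [-0.2, -0.1, 0.2]
width: -0.0
grip_force: 0.0
```

```bash
python3 - <<'E'
from h import *
go(-116,0,72,-90)
q=read_camera('side')
cv2.imwrite('pics/s3c.png',cv2.resize(q['color'][120:300,240:460,::-1],None,fx=3,fy=3,interpolation=2))
E
```

```text
t 8.95 tcp [-137.7    0.    72.8] head -89.9 tilt -1.0 F [-0.21 -0.07  0.24] w -0.0
turn about tool z 0.08
shift after turn (m) [0.0217 0.     0.0009]
```

View pics/s3c.png

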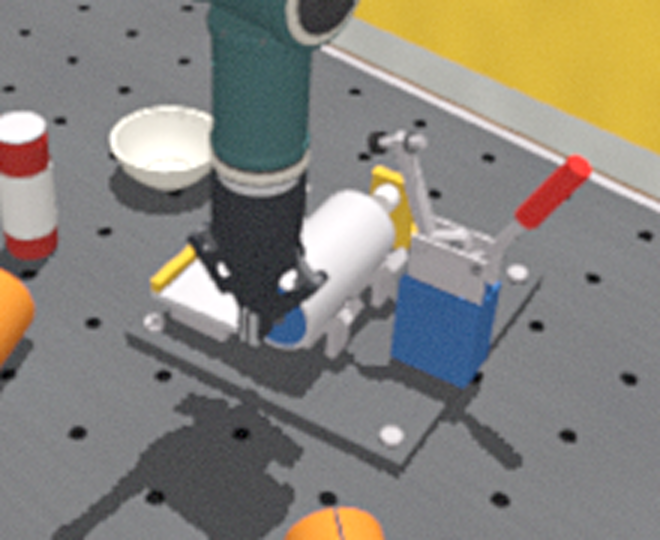

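Fingers are shut and sitting just in front of the roller's near disc (about px 245,330 in the crop). Next I slide it by feel.

Request:
{"method": "drive_tool", "body": {"rows": [[0,0,0,0.003,0,0,0],[0,0,0,0.003,0,0,0],[0,0,0,0.003,0,0,0],[0,0,0,0.003,0,0,0],[0,0,0,0.003,0,0,0],[0,0,0,0.003,0,0,0],[0,0,0,0.003,0,0,0],[0,0,0,0.003,0,0,0]]}}

```text
time: 9.67
tool_pos: [0.4601, 0.0277, 0.0713]
tcp_rot: [-3.127, -0.301, 0.004]
wrist_force: [-4.2, -0.7, 1.7]
width: -0.0
grip_force: 0.0
```

Request:
{"method": "drive_tool", "body": {"rows": [[0,0,0,0.003,0,0,0],[0,0,0,0.003,0,0,0],[0,0,0,0.003,0,0,0],[0,0,0,0.003,0,0,0]]}}

```text
time: 10.0
tool_pos: [0.4729, 0.03, 0.0715]
tcp_rot: [-3.127, -0.301, 0.001]
wrist_force: [-2.1, -0.8, -2.2]
width: 0.0
grip_force: 0.0
```

```bash
sed -i 's/^go.*/go(-80,0,72,-90)/' look.py; python3 look.py
```

```text
t 10.0 tcp [-1.025e+02  1.000e-01  7.150e+01] head -90.0 tilt -1.0 F [-2.17 -0.38 -2.2 ] w 0.0
turn about tool z -0.0
shift after turn (m) [ 0.0225  0.0001 -0.0005]
side 0.87 [333.4, 291.0, 382.4, 370.3]
side 0.72 [322.4, 182.2, 373.0, 231.6]
top 0.69 [308.1, 140.1, 337.6, 165.3]
```

Request:
{"method": "drive_tool", "body": {"rows": [[0,0,0,0.002,0,0,0],[0,0,0,0.002,0,0,0],[0,0,0,0.002,0,0,0],[0,0,0,0.002,0,0,0],[0,0,0,0.002,0,0,0],[0,0,0,0.002,0,0,0],[0,0,0,0.002,0,0,0]]}}

```text
time: 10.78
tool_pos: [0.4868, 0.0327, 0.0718]
tcp_rot: [-3.127, -0.301, 0.0]
wrist_force: [-3.6, -0.3, 1.1]
width: -0.001
grip_force: 0.0
```

Request:
{"method": "drive_tool", "body": {"rows": [[0,0,0,0.001,0,0,0],[0,0,0,0.001,0,0,0],[0,0,0,0.001,0,0,0],[0,0,0,0.001,0,0,0]]}}

```text
time: 11.12
tool_pos: [0.4905, 0.0335, 0.0718]
tcp_rot: [3.127, 0.301, -0.0]
wrist_force: [-4.2, -0.3, 1.2]
width: -0.001
grip_force: 0.0
```

```bash
python3 look.py
```

```text
t 11.12 tcp [-84.5   0.1  71.8] head -90.0 tilt -1.0 F [-4.19  0.5   1.24] w -0.0
turn about tool z -0.0
shift after turn (m) [ 0.0045  0.0001 -0.0002]
side 0.71 [333.7, 289.0, 382.1, 372.4]
side 0.56 [323.9, 177.2, 377.1, 228.9]
top 0.83 [307.8, 134.2, 336.7, 158.9]
```

Request:
{"method": "drive_tool", "body": {"rows": [[0,0,0,0.0007,0,0,0],[0,0,0,0.0007,0,0,0],[0,0,0,0.0007,0,0,0],[0,0,0,0.0007,0,0,0]]}}

```text
time: 11.65
tool_pos: [0.4932, 0.034, 0.0718]
tcp_rot: [3.127, 0.301, -0.0]
wrist_force: [-3.3, -0.8, 0.7]
width: -0.003
grip_force: 0.0
```

Request:
{"method": "drive_tool", "body": {"rows": [[0,0,0,0.0005,0,0,0],[0,0,0,0.0005,0,0,0],[0,0,0,0.0005,0,0,0]]}}

```text
time: 11.9
tool_pos: [0.4948, 0.0343, 0.0719]
tcp_rot: [-3.127, -0.301, 0.0]
wrist_force: [-4.2, -0.4, 0.7]
width: 0.002
grip_force: 0.0
```

Request:
{"method": "drive_tool", "body": {"rows": [[0,0,0,0.0005,0,0,0],[0,0,0,0.0005,0,0,0],[0,0,0,0.0005,0,0,0]]}}

```text
time: 12.15
tool_pos: [0.4955, 0.0345, 0.0717]
tcp_rot: [3.127, 0.301, -0.003]
wrist_force: [-5.9, -1.3, 1.7]
width: 0.003
grip_force: 0.0
```

Request:
{"method": "drive_tool", "body": {"rows": [[0,0,0,0.0004,0,0,0],[0,0,0,0.0004,0,0,0]]}}

```text
time: 12.32
tool_pos: [0.4955, 0.0345, 0.0714]
tcp_rot: [3.127, 0.301, -0.005]
wrist_force: [-7.1, -1.6, 3.0]
width: 0.001
grip_force: 0.0
```

Request:
{"method": "drive_tool", "body": {"rows": [[0,0,0,0.0004,0,0,0],[0,0,0,0.0004,0,0,0],[0,0,0,0,0,0,0]]}}

```text
time: 12.57
tool_pos: [0.4956, 0.0346, 0.0711]
tcp_rot: [3.127, 0.301, -0.007]
wrist_force: [-8.8, -1.7, 2.6]
width: -0.004
grip_force: 0.0
```

Request:
{"method": "drive_tool", "body": {"rows": [[0,0,0,0.0004,0,0,0],[0,0,0,0.0004,0,0,0],[0,0,0,0,0,0,0]]}}

```text
time: 12.82
tool_pos: [0.4957, 0.0347, 0.0709]
tcp_rot: [3.127, 0.301, -0.01]
wrist_force: [-10.2, -2.6, 3.9]
width: 0.001
grip_force: 0.0
```

Request:
{"method": "drive_tool", "body": {"rows": [[0,0,0,0.0005,0,0,0],[0,0,0,0.0005,0,0,0],[0,0,0,0.0004,0,0,0],[0,0,0,0,0,0,0],[0,0,0,0,0,0,0],[0,0,0,0,0,0,0],[0,0,0,0,0,0,0]]}}

```text
time: 13.4
tool_pos: [0.4958, 0.0348, 0.0705]
tcp_rot: [3.127, 0.301, -0.014]
wrist_force: [-13.3, -2.8, 4.3]
width: 0.002
grip_force: 0.0
```

```bash
python3 look.py
```

```text
t 13.4 tcp [-79.1   0.4  70.5] head -90.0 tilt -0.99996 F [-13.61  -0.23   4.25] w 0.0
turn about tool z 0.01
shift after turn (m) [-0.0009  0.0004 -0.0015]
side 0.85 [327.9, 177.9, 377.1, 225.8]
side 0.6 [333.0, 289.9, 384.2, 371.7]
top 0.57 [309.0, 132.1, 335.0, 153.4]
```

Request:
{"method": "drive_tool", "body": {"rows": [[0,0,0,-0.002,0,0,0],[0,0,0,-0.003,0,0,0],[0,0,0,-0.005,0,0,0],[0,0,0,-0.015,0,0,0],[0,0,0,-0.025,0,0,0],[0,0,0,0,0,-0.03,0],[0,0,0,0,0,-0.04,0],[0,0,0,0,0,-0.04,0]]}}

```text
time: 14.27
tool_pos: [0.4497, 0.0257, 0.1822]
tcp_rot: [-3.127, -0.3, 0.002]
wrist_force: [2.0, -0.0, -0.5]
width: -0.003
grip_force: 0.0
```

Request:
{"method": "drive_tool", "body": {"rows": [[0,0,0,0,0,-0.04,0],[0,0,0,0,0,-0.04,0],[0,0,0,0,0,-0.02,0],[0,0,0,0,0,0,0],[0,0,0,0,0,0,0]]}}

```text
time: 14.68
tool_pos: [0.4527, 0.0258, 0.2845]
tcp_rot: [3.127, 0.301, 0.011]
wrist_force: [0.1, -0.4, -0.5]
width: -0.002
grip_force: 0.0
```

```bash
cat > hp.py <<'E'
from h import *
def path(r=105,c=0):
    for f in (1.1,1.0,.9,.8,.7,.6,.5,.4,.3,.2,.1,.05,0,-.04):
        print(f,round(-145-r*np.cos(f)+(11+c)*np.sin(f)+14.5,1),round(143+r*np.sin(f)+(11+c)*np.cos(f),1))
E
python3 - <<'E'
from hp import *
path();
f=1.1;go(-10,-145-105*np.cos(f)+23*np.sin(f)+14.5,285,-90)
from scipy.optimize import minimize
q=read_camera('side')
for n in('roller','handle_grip'):
    for d in masks_of(q,n)[:3]: print(n,d['score'],d['bbox'])
tip=(-12.5,-145-100*np.cos(1.1),143+100*np.sin(1.1));print('pred grip mid',proj('side',W(p,tip)),proj('top',W(p,tip)))
E
```

```text
1.1 -168.3 241.6
1.0 -178.0 237.3
0.9 -187.2 232.1
0.8 -195.8 226.0
0.7 -203.7 219.1
0.6 -210.9 211.4
0.5 -217.4 203.0
0.4 -222.9 194.0
0.3 -227.6 184.5
0.2 -231.2 174.6
0.1 -233.9 164.4
0.05 -234.8 159.2
0 -235.5 154.0
-0.04 -235.9 149.8
t 14.68 tcp [-1.231e+02 -2.000e-01  2.845e+02] head -90.0 tilt -0.99998 F [ 0.06 -0.4  -0.53] w -0.0
turn about tool z -0.0
shift after turn (m) [0.1131 0.1574 0.0005]
roller 0.9 [328.3, 177.1, 377.1, 228.5]
roller 0.85 [194.6, 207.8, 249.9, 269.5]
roller 0.75 [334.7, 289.8, 385.6, 369.8]
handle_grip 0.56 [399.8, 173.6, 436.2, 205.2]
pred grip mid [[424.76147964 183.82476534]] [[399.08560601 143.58863392]]
```

Request:
{"method": "drive_tool", "body": {"rows": [[0,0,0,0,0.039,0,0],[0,0,0,0,0.039,0,0],[0,0,0,0.0377,0,0,0],[0,0,0,0,0.039,0,0],[0,0,0,0,0.0404,0,0],[0,0,0,0.0377,0,0,0],[0,0,0,0.0377,0,0,0],[0,0,0,0,0,0,0]]}}

```text
time: 15.5
tool_pos: [0.5956, -0.1075, 0.2774]
tcp_rot: [-3.125, -0.298, 0.003]
wrist_force: [0.1, 0.6, -0.0]
width: 0.002
grip_force: 0.0
```

```bash
python3 - <<'E'
from hp import *
go(-10,-158,243,-90)
q=read_camera('top');a=q['color'][95:215,300:440,::-1]
b=read_camera('side')['color'][110:260,320:480,::-1]
cv2.imwrite('pics/h4.png',np.hstack([cv2.resize(a,(400,343),interpolation=2),cv2.resize(b,(366,343),interpolation=2)]))
E
```

```text
t 15.5 tcp [  -8.2 -158.3  277.4] head -90.1 tilt -0.99999 F [ 0.19  0.61 -0.02] w 0.0
turn about tool z -0.09
shift after turn (m) [-0.0017 -0.0003  0.0344]
```

View pics/h4.png

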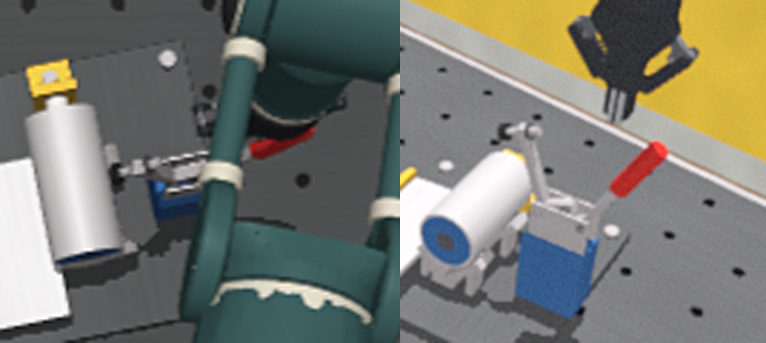

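The roller is against the stop, and the fingers hang above and inside the grip. I'll descend, then push out along the arc.

Request:
{"method": "drive_tool", "body": {"rows": [[0,0,0,-0.001,0,0.012,0],[0,0,0,-0.001,0,0.012,0],[0,0,0,0,0,0.01,0],[0,0,0,0,0.005,0,0],[0,0,0,0,0.005,0.001,0],[0,0,0,0,0.005,0.002,0],[0,0,0,0,0.005,0.002,0]]}}

```text
time: 16.18
tool_pos: [0.5941, -0.1278, 0.2436]
tcp_rot: [3.127, 0.3, 0.002]
wrist_force: [-0.4, 2.4, 1.7]
width: -0.005
grip_force: 1.2
```

```bash
python3 -c "
from hp import *
go(-10,-187.2,232,-90)"
```

```text
t 16.18 tcp [ -13.6 -178.   243.6] head -90.0 tilt -1.0 F [0.09 2.38 1.68] w -0.01
turn about tool z -0.01
shift after turn (m) [0.0035 0.0092 0.0116]
```

Request:
{"method": "drive_tool", "body": {"rows": [[0,0,0,0.0005,0.0048,0.003,0],[0,0,0,0.0005,0.0046,0.0032,0],[0,0,0,0.0005,0.0044,0.0034,0],[0,0,0,0.0005,0.0042,0.0036,0],[0,0,0,0.0005,0.004,0.0038,0],[0,0,0,0,0.0038,0.004,0],[0,0,0,0,0.0036,0.0042,0],[0,0,0,0,0.0034,0.0044,0]]}}

```text
time: 16.85
tool_pos: [0.6026, -0.1594, 0.2128]
tcp_rot: [3.127, 0.301, 0.0]
wrist_force: [-0.1, -0.6, 1.5]
width: -0.003
grip_force: 0.4
```

```bash
python3 -c "
from hp import *
go(-10,-211,211,-90)"
```

```text
t 16.85 tcp [ -11.3 -210.6  212.8] head -90.0 tilt -1.0 F [-0.23 -0.55  1.54] w -0.0
turn about tool z -0.0
shift after turn (m) [0.0013 0.0004 0.0018]
```

Request:
{"method": "drive_tool", "body": {"rows": [[0,0,0,0,0.0035,0.0046,0],[0,0,0,0,0.0032,0.0046,0],[0,0,0,0,0.003,0.0047,0],[0,0,0,0,0.0026,0.0047,0],[0,0,0,0,0.0023,0.0048,0],[0,0,0,0,0.0021,0.0048,0],[0,0,0,0,0.0018,0.005,0]]}}

```text
time: 17.43
tool_pos: [0.606, -0.1773, 0.1795]
tcp_rot: [3.127, 0.301, -0.0]
wrist_force: [0.1, -0.7, 0.6]
width: -0.001
grip_force: 0.2
```

```bash
python3 -c "
from hp import *
go(-10,-231,174.6,-90)"
```

```text
t 17.43 tcp [ -11.3 -228.8  179.5] head -90.0 tilt -1.0 F [-0.04 -0.68  0.63] w -0.0
turn about tool z -0.0
shift after turn (m) [0.0013 0.0022 0.0049]
```

Now the last stretch, pushing gently down.

Request:
{"method": "drive_tool", "body": {"rows": [[0,0,0,0,0.0012,0.0033,0],[0,0,0,0,0.001,0.0033,0],[0,0,0,0,0.001,0.0033,0],[0,0,0,0,0.0006,0.0033,0],[0,0,0,0,0.0006,0.003,0]]}}

```text
time: 17.85
tool_pos: [0.6068, -0.1818, 0.164]
tcp_rot: [3.126, 0.301, 0.0]
wrist_force: [-1.7, -1.1, 3.3]
width: 0.002
grip_force: 1.4
```

Request:
{"method": "drive_tool", "body": {"rows": [[0,0,0,0,0.0004,0.0015,0],[0,0,0,0,0.0004,0.0015,0],[0,0,0,0,0,0.0015,0]]}}

```text
time: 18.1
tool_pos: [0.6072, -0.1823, 0.1592]
tcp_rot: [3.127, 0.301, 0.001]
wrist_force: [0.2, -1.2, 1.3]
width: 0.004
grip_force: 0.6
```

Request:
{"method": "drive_tool", "body": {"rows": [[0,0,0,0,0,0.0013,0],[0,0,0,0,0,0.0013,0],[0,0,0,0,0,0.0013,0]]}}

```text
time: 18.35
tool_pos: [0.6069, -0.1818, 0.155]
tcp_rot: [-3.127, -0.301, 0.0]
wrist_force: [0.3, 0.4, -0.4]
width: -0.005
grip_force: 0.0
```

Request:
{"method": "drive_tool", "body": {"rows": [[0,0,0,0,0,0.0012,0],[0,0,0,0,0,0.0012,0],[0,0,0,0,0,0,0]]}}

```text
time: 18.6
tool_pos: [0.6067, -0.182, 0.1525]
tcp_rot: [-3.127, -0.301, 0.001]
wrist_force: [0.6, 0.1, 0.5]
width: 0.003
grip_force: 0.0
```

The force vanished at z≈0.155, so the handle has snapped over. I'll retreat and look.

Request:
{"method": "drive_tool", "body": {"rows": [[0,0,0,0,0,-0.01,0],[0,0,0,0,0,-0.03,0],[0,0,0,0,0,-0.04,0],[0,0,0,0,0.01,-0.04,0],[0,0,0,0,0.04,-0.01,0],[0,0,0,0,0.04,0,0],[0,0,0,0,0,0,0],[0,0,0,0,0,0,0]]}}

```text
time: 19.27
tool_pos: [0.6242, -0.2726, 0.284]
tcp_rot: [3.127, 0.296, 0.001]
wrist_force: [-0.3, -0.1, -0.5]
width: -0.002
grip_force: 0.0
```

```bash
python3 - <<'E'
from hp import *
go(0,-300,270,-90)
b=read_camera('side')['color'];im=cv2.resize(np.ascontiguousarray(b[:,:,::-1]),None,fx=4,fy=4,interpolation=2)
for f in(-.04,.05):
    l=[(-10,-145,143),(-10,-145-135*np.cos(f),143+135*np.sin(f))]
    cv2.polylines(im,[np.int32(proj('side',W(p,l))*4+2)],False,(0,255,0),1)
cv2.imwrite('pics/h5.png',im[620:1120,1240:1900])
E
```

```text
t 19.27 tcp [ -11.6 -325.8  284. ] head -90.2 tilt -1.0 F [-0.35 -0.08 -0.53] w -0.0
turn about tool z -0.17
shift after turn (m) [ 0.0116 -0.0258  0.014 ]
```

View pics/h5.png

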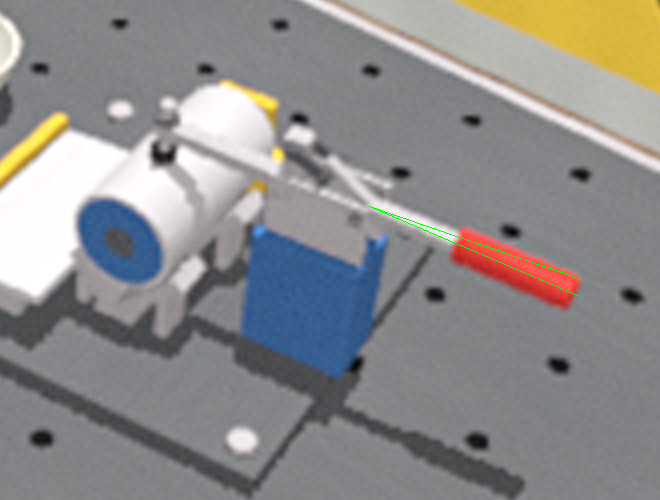

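The handle is at its below-level stop, the bar is level, and the foot is on the roller. I'm handing in.

```bash
python3 -c "
from workcell import workorder
print(workorder.finish_job())"
```

```text
the job is handed in; nothing more can be done
None
```

I handed the job in at about 19 s: the roller is seated in the vee, was pressed on the end stop with roughly 10 N, and is held by the clamp, which snapped past centre. The hand-in call returned no verdict, so I don't know how it was judged.

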